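Lock a polished ore mount in its spring holder

TASK

Load the larger of the two round black resin mounts into the spring-loaded holder, polished face up, so that it stands on the piston and the gripper has let go of it. Then fit the bayonet cap over it with its two entry slots on the holder's side pins, push it down against the spring and twist it a quarter turn clockwise (seen from above) to the stop. Finish while still gripping the cap and pressing it fully home on the holder's rim, turned to the stop, so that a colleague can tighten its set screws; do not let go at the end, and leave the smaller mount and the other things on the desk alone.

Things in the scene. Friction and masses are not known exactly. Their poses are not given: they have to be found in the camera images.
- holder: Fixed mount holder: dark steel foot 76 mm across and 10 mm thick, aluminium collar 50 mm across up to 16 mm, then an upright aluminium column 40 mm across with its rim 56 mm above the desk. Origin: centre of the underside, z up. The bore in the column is 33 mm wide with a chamfered mouth; a sprung piston stands in it.
- holder_rim (a point): The point on the holder's axis at the height of the column's rim (56 mm above the desk).
- piston (a joint): The spring-loaded piston in the holder's bore: how far it is pressed down, in m. At 0 its top is 11 mm below the rim (45 mm above the desk); it can go down 12.5 mm. Its spring pushes up with 4 N at 0 and about 13 N at 11 mm. With the larger mount in and the cap fully home it reads about 0.011.
- mount: The larger mount, the one to load: black resin cylinder 30 mm across and 22 mm tall with a chamfered foot and a polished grey ore section on its upper face, about 35 g. Origin: centre of its underside, z up to the polished face. Standing free on the piston it stands 11 mm proud of the holder's rim.
- small_mount: A smaller mount of the same look, 23 mm across and 18 mm tall, not to be used. Origin: centre of its underside. The two mounts may swap places.
- cap: Loose aluminium bayonet cap standing window up on the desk, 54 mm across, 31 mm tall, about 110 g. Origin: centre of its lower edge, z up. Its top is a lip 5 mm thick with a 22 mm window; below is a skirt 26 mm deep, 44 mm wide inside, open below. Two flats 20 mm wide and 50 mm apart face its +y and -y sides over the full height: grip it there.
- cap_top (a point): Centre of the cap's top face, 31 mm above its origin. On the desk: z 31 mm. Lip just resting on the loaded mount: z 72 mm. Fully home, its lip on the holder's rim: z 61 mm (lower edge 30 mm); its ledges then pass 3.5 mm below the pins. Let go after turning, the cap springs up 3.5 mm.
- tweezers: Steel tweezers, 123 mm long, lying on the desk: leave alone.
- rock_b: Reddish brown rock sample, about 36 x 53 x 26 mm: leave alone.
- loupe: Small folding loupe, 24 x 38 x 14 mm: leave alone.
- pin (a point): Tip of one of the holder's two bayonet pins: fixed steel pins 5 mm thick that stick out of the column on its +x side (this one) and -x side to 24.5 mm from the axis, their centre lines 42 mm above the desk, 14 mm below the rim.
- cap_slot (a point): On the cap's lower edge, middle of the entry slot on its +x side; its twin is on -x. Slots are 12 mm wide; an engraved line on the top marks each. Above a 6 mm ledge each leads into a gallery (6 to 16.5 mm above the edge) in which the cap turns about 92 degrees clockwise, seen from above, to a stop, and no other way. Cap x axis along holder x axis, either way round: slots over the pins.
Mind the look-alikes: they are no part of the job. Leave any red or yellow look-alike of the holder alone.

How it is judged:
By the outcome, as a careful person would: the job done as asked, in the order asked, and still so for the second after the job is handed in, while the arm keeps its last pose, push and grip.
It also fails if it takes over 48 s, if anything falls off the work surface, if the arm or the gripper's body presses on something with over 40 N, if the wrist force passes 120 N, or if a joint passes its speed limit or range.

ROBOT

A 6-joint arm with a two-finger parallel gripper is mounted at the origin on a cart in front of the work surface, level with it; the furniture and walls round the work are solid. World frame = base frame: x ahead of the robot, y to its left, z up, the work surface at z = 0. Lengths are in m, angles in rad, forces in N, time in s.
With the tool pointing down it reaches from about 0.4 to 0.925 m from the base axis. Payload 12.5 kg.
Tool frame: the origin (TCP) lies at the very end of the fingers, on their centre line; the grasp point (between the pads) lies 19 mm behind it; z points along the fingers, y is the line along which they close (so a half turn about z gives the same grasp; the last joint's range is limited). The gripper opens to 95 mm and grips with 3 to 60 N. Pads are 20 mm wide; open, the fingers measure 119 mm over their backs; the gripper's body (75 mm by 180 mm) begins 59 mm behind the grasp point.
Start: joints at [-1.454, 0.491, 1.559, -0, 1.092, -0.106], TCP at [0.138, -0.61, 0.215] pointing down, gripper open.
Joint ranges: [-3.1, 3.1], [-0.84, 2.19], [0.05, 2.79], [-1.13, 4.28], [0.06, 2.93], [-2.69, 2.69]. Speed limits (rad/s): [2.22, 2.22, 2.79, 3.14, 3.14, 3.14].

INTERFACE

Orientations are given as a rotation vector (axis times angle).
In Python, from cell import manip gives the robot as it stands.
- The arm moves only by the tool move_arm, never from a script. Its argument "plan" is a list of rows, each an object with "xyz": the shift along the tool's x, y, z in m, a list of three; "turn": the turn about the tool's z in rad. In form: [{"xyz": [tx, ty, tz], "turn": turn}, ...]. A call has 1 to 8 rows; each row shifts and turns the commanded pose from where the row before left it, along the tool's axes as they then stand; what a row does not reach is not made up. A row lasts 1/10 s, in which the tool goes at most 50 mm and 8.59 degrees, less where a joint would pass 70% of its speed; a pose out of reach is approached as far as the arm can. A call is refused whole if a number of a shift passes 0.05 or a number of a turn 0.15, either way. A call with a gripper value outside its range is refused whole. "jaw" is the opening, from 0 (shut) to 1 (fully open), set as the call begins (left out, the last holds). The fingers move at their own pace and stop on an object; "grip_force" is the grip in N (left out, the last holds). Time passes only in rows, so rows that do not move let the fingers close. It gives the time, the measured TCP pose, the force, the opening and the grip force at its end, in the units of the state.
- manip.state(): the state, without advancing time (a new reading comes with each control period).
- manip.read_camera(name): name is "scene" or "top" or "wrist"; returns the picture (384x512x3 uint8, red, green, blue); there is no depth.
- manip.calibration(name): a dict with "intrinsics" (3x3 intrinsics, pixels), "R" (3x3) and "t" (3): a world point X has camera coordinates R X + t; the wrist camera has in their place "tool_from_camera" (4x4, takes a point from camera to tool coordinates, whose origin is the TCP and whose axes are the flange's). Camera axes: x right, y down, z forward; pixel columns grow to the right and rows downward; lengths in m; the calibration is good to about 2 mm. A picture is of the moment at which its call begins: read the wrist's pose just before it. calibration takes no time and is no camera call.
- manip.finish_job(): hands the job in; it is judged then, once.
The state is a dict: "clock": time; "joints": joint angles; "dq": joint speeds; "tau": joint torques, N m; "position": TCP position; "tool_rot": TCP orientation; "contact_force": force on the tool from outside, world axes, zero at the start; "ft_torque": the same for the moment, N m; "finger_gap": finger opening in m; "finger_force": force on a finger pad.
Only numpy, scipy, OpenCV 4.12 (cv2) and the standard library are available. Lean on these libraries where they do the work, as an engineer would, in place of code of your own. Each camera call takes 0.05 s, during which the arm holds its last target. There are 200 camera calls.

## Working session

There is one attempt and no reset: what is moved stays moved. The work goes in short steps, Python scripts to look and compute and a tool call to move; the robot and the scene stay as the last step left them, time stands still between calls to the robot, and variables do not carry over. Pictures are saved under pics/ and viewed, at most 10 in all, crops included, and the job is handed in when it is done.

Besides the shell and the picture viewer there is one more tool, called as a command line: name --argument value ..., lists and objects as JSON in quotes. move_arm: Moves the arm, as the interface text tells. Its arguments: {"type":"object","properties":{"plan":{"type":"array"},"jaw":{"type":"number"},"grip_force":{"type":"number"}},"required":["plan"]}

```bash
ls; mkdir -p pics
python3 - <<'E'
from cell import manip
import cv2,numpy as np
s=manip.state();print({k:np.round(v,3).tolist() for k,v in s.items()})
a=manip.read_camera("scene");b=manip.read_camera("top")
np.save('pics/scene.npy',a);np.save('pics/top.npy',b)
cv2.imwrite('pics/a.png',cv2.resize(a[:,:,::-1],(800,600)))
cv2.imwrite('pics/b.png',cv2.resize(b[:,:,::-1],(800,600)))
for n in("scene","top","wrist"):
  print(n,{k:np.round(v,4).tolist() for k,v in manip.calibration(n).items()})
E
```

```text
pics
{'clock': 0.0, 'joints': [-1.454, 0.492, 1.559, -0.0, 1.092, -0.106], 'dq': [0.001, -0.0, 0.0, 0.0, 0.0, -0.002], 'tau': [0.001, -61.264, -25.818, 0.069, 0.048, -0.0], 'position': [0.138, -0.609, 0.214], 'tool_rot': [-3.121, -0.349, 0.0], 'contact_force': [-1.274, -0.478, -0.749], 'ft_torque': [0.019, 0.031, -0.019], 'finger_force': 0.0, 'finger_gap': 0.095}
scene {'intrinsics': [[399.3541, 0.0, 255.9212], [0.0, 399.3541, 196.7886], [0.0, 0.0, 1.0]], 'R': [[0.5339, -0.8455, 0.0018], [-0.4151, -0.264, -0.8706], [0.7366, 0.4641, -0.492]], 't': [-0.3594, 0.2406, 0.6815]}
top {'intrinsics': [[398.4569, 0.0, 256.1398], [0.0, 398.4569, 188.5334], [0.0, 0.0, 1.0]], 'R': [[-0.0144, -0.9999, 0.0044], [-0.9821, 0.0133, -0.188], [0.1879, -0.007, -0.9822]], 't': [-0.0956, 0.5179, 0.968]}
wrist {'intrinsics': [[270.4543, 0.0, 254.0177], [0.0, 270.4543, 190.2665], [0.0, 0.0, 1.0]], 'tool_from_camera': [[-0.001, -0.9601, -0.2796, 0.0791], [1.0, -0.0012, 0.0006, -0.0001], [-0.0009, -0.2796, 0.9601, -0.1718], [0.0, 0.0, 0.0, 1.0]]}
```

View pics/a.png

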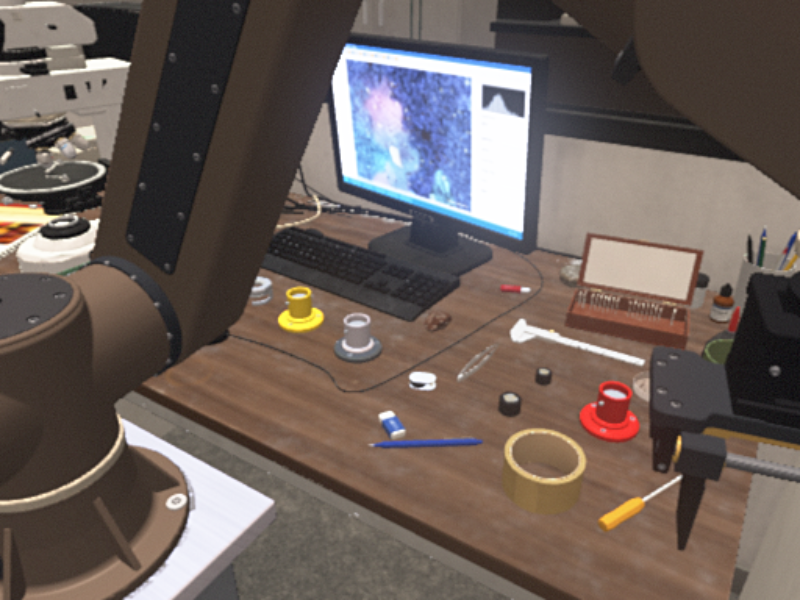

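View pics/b.png

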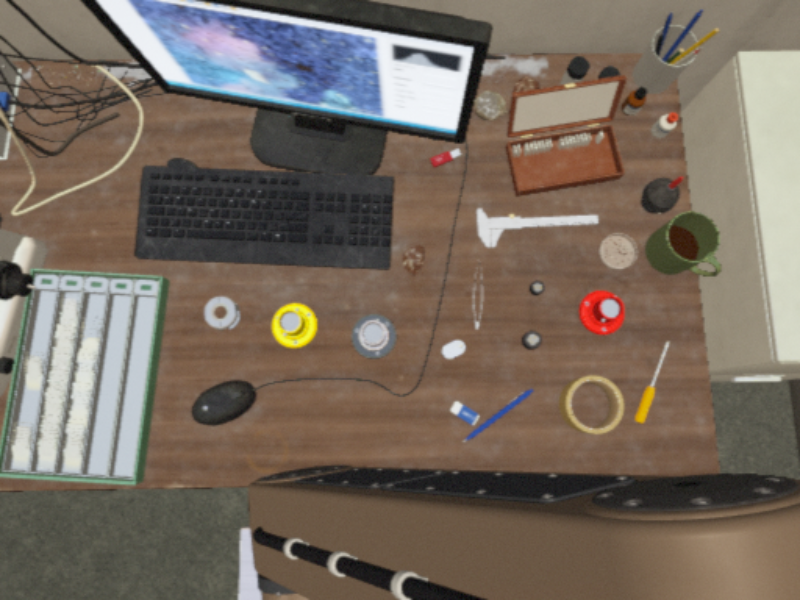

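In the 800x600 top view:
- The grey holder is at (374,335). The red look-alike is at (602,312) and the yellow one at (295,325).
- There are two mount candidates: a larger one at (531,340) and a smaller one at (537,288).
- The only cap candidate is the silver ring at (221,313).
- The tape roll at (594,404) is not a cap.

The larger mount is at (531,340). I'll take close crops to check.

```bash
cat > h.py <<'E'
import numpy as np,cv2
from cell import manip
from scipy.spatial.transform import Rotation as Ro
def ray(n,uv,st=None):
    c=manip.calibration(n);d=np.linalg.inv(c["intrinsics"])@[uv[0],uv[1],1]
    if n!="wrist":
        R=np.array(c["R"]);return -R.T@np.array(c["t"]),R.T@d
    T=np.array(c["tool_from_camera"]);R=Ro.from_rotvec(st["tool_rot"]).as_matrix()
    return R@T[:3,3]+st["position"],R@T[:3,:3]@d
def onz(n,uv,z,st=None):
    o,d=ray(n,uv,st);return o+d*(z-o[2])/d[2]
def proj(n,X,st=None):
    c=manip.calibration(n)
    if n!="wrist": p=np.array(c["R"])@X+c["t"]
    else:
        T=np.array(c["tool_from_camera"]);R=Ro.from_rotvec(st["tool_rot"]).as_matrix()
        p=T[:3,:3].T@(R.T@(np.array(X)-st["position"])-T[:3,3])
    p=np.array(c["intrinsics"])@p;return p[:2]/p[2]
def totool(X,st):  # world point -> tool frame shift
    return Ro.from_rotvec(st["tool_rot"]).as_matrix().T@(np.array(X)-st["position"])
E
python3 - <<'E'
from h import *
for n,uv,z in(("mountL",(531,340),.022),("mountS",(537,288),.018),("holder",(374,333),.05),("cap",(221,312),.031)):
    print(n,onz("top",np.array(uv)*.64,z).round(3))
b=np.load('pics/top.npy')
f=lambda u,v,r:cv2.resize(b[v-r:v+r,u-r:u+r,::-1],(390,390),interpolation=cv2.INTER_CUBIC)
cv2.imwrite('pics/c.png',np.hstack([f(342,201,36),f(141,200,36)]))
s=manip.state();R=Ro.from_rotvec(s["tool_rot"]).as_matrix();print(R.round(3))
E
```

```text
mountL [ 0.442 -0.319  0.022]
mountS [ 0.531 -0.334  0.018]
holder [ 0.454 -0.06   0.05 ]
cap [0.495 0.194 0.031]
[[ 0.975  0.221 -0.   ]
 [ 0.221 -0.975  0.001]
 [ 0.    -0.001 -1.   ]]
```

View pics/c.png

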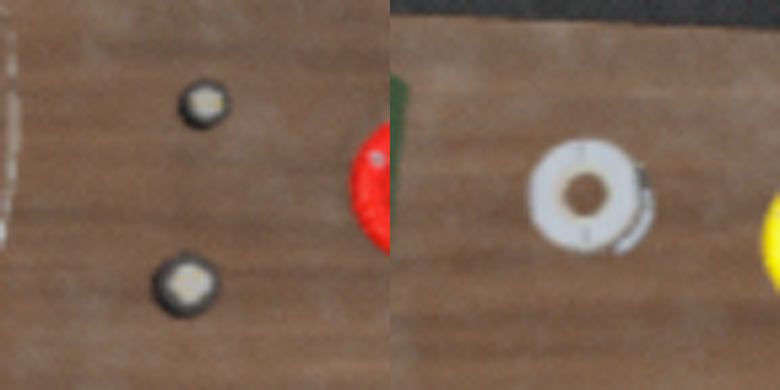

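The left crop shows the two mounts. The lower one, at crop (187,285), is clearly larger, so (531,340) is my choice. The right crop shows the cap, window up, with its engraved lines at crop (583,152) and (586,235), which is roughly along world x.

move_arm --plan '[{"xyz": [0.04,-0.024,0.008],"turn": 0},{"xyz": [0.04,-0.024,0.008],"turn": 0},{"xyz": [0.04,-0.024,0.008],"turn": 0},{"xyz": [0.04,-0.024,0.008],"turn": 0},{"xyz": [0.04,-0.024,0.008],"turn": 0},{"xyz": [0.04,-0.024,0.008],"turn": 0},{"xyz": [0.04,-0.024,0.008],"turn": 0},{"xyz": [0.04,-0.024,0.008],"turn": 0}]' --jaw 0.65

```text
clock: 0.9
position: [0.4088, -0.3501, 0.1502]
tool_rot: [-3.122, -0.349, 0.0]
contact_force: [1.0, -0.3, -0.7]
finger_gap: 0.062
finger_force: 0.0
```

move_arm --plan '[{"xyz": [0,0,0],"turn": 0},{"xyz": [0,0,0],"turn": 0}]'

```text
clock: 1.1
position: [0.4083, -0.3508, 0.1504]
tool_rot: [-3.121, -0.353, 0.001]
contact_force: [-0.4, -0.4, -0.2]
finger_gap: 0.0618
finger_force: 0.0
```

```bash
cat > w.py <<'E'
from h import *
import sys
def shot(name,Xs=()):
    s=manip.state();im=manip.read_camera("wrist");np.save(f'pics/{name}.npy',im)
    cv2.imwrite(f'pics/{name}.png',cv2.resize(im[:,:,::-1],(800,600)))
    print("t",s["clock"],"p",np.round(s["position"],4),"yaw",round(float(np.arctan2(*Ro.from_rotvec(s["tool_rot"]).as_matrix()[1::-1,0])),4),"F",np.round(s["contact_force"],1),"gap",s["finger_gap"],"q",np.round(s["joints"],2))
    return s,im
E
python3 - <<'E'
from w import *
import json
s,im=shot("w1")
json.dump({k:np.array(v).tolist() for k,v in s.items()},open('pics/w1.json','w'))
print(proj("wrist",[.442,-.319,.022],s))
E
```

```text
t 1.1 p [ 0.4083 -0.3508  0.1504] yaw 0.2252 F [-0.4 -0.4 -0.2] gap 0.0617990390963044 q [-0.83  0.45  1.84 -0.    0.85  0.51]
[232.70946876 148.28470289]
```

View pics/w1.png

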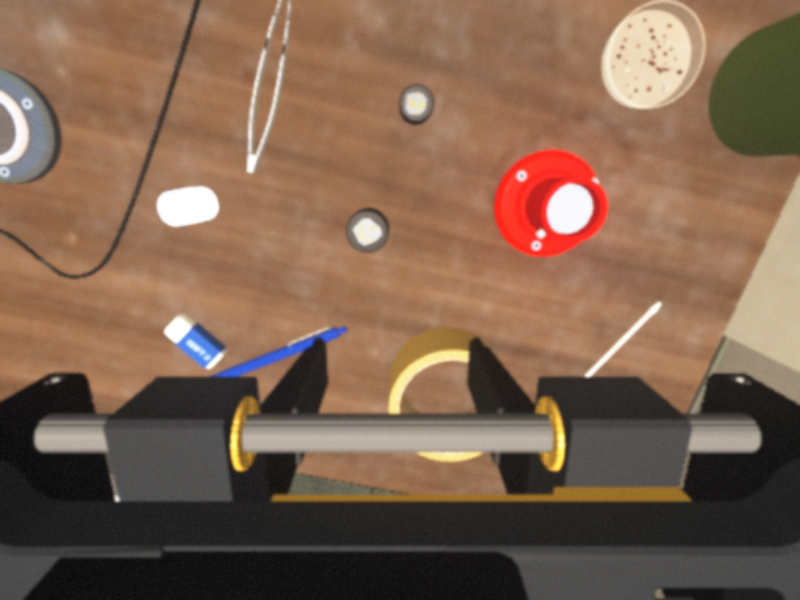

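The larger mount is at 800-scale pixel (367,230) and the small one at (416,103). The red look-alike is at (550,203), and the real holder shows at the left edge. I'll measure the mount blob.

```bash
cat > mm.py <<'E'
from w import *
def mount(s,im,g,save=None):
    # outline of dark body (convex hull covers the bright face)
    u,v=proj("wrist",g,s).astype(int);r=24
    hsv=cv2.cvtColor(im,cv2.COLOR_RGB2HSV);m=((hsv[...,2]<75)|(hsv[...,1]<50)).astype(np.uint8)
    n,lab,st,c=cv2.connectedComponentsWithStats(m)
    i=min(range(1,n),key=lambda k:np.hypot(*(c[k]-[u,v]))+(1e3 if st[k,4]<60 else 0))
    cn=max(cv2.findContours((lab==i).astype(np.uint8),0,1)[0],key=len)
    (cx,cy),rad=cv2.minEnclosingCircle(cn);print("blob",st[i],c[i].round(1),(round(cx,1),round(cy,1)),round(rad,1))
    return onz("wrist",c[i],.011,s)
E
python3 - <<'E'
from mm import *
import json
s=json.load(open('pics/w1.json'));im=np.load('pics/w1.npy')
X=mount(s,im,[.442,-.319,.015]);print(X.round(4),totool(X,s).round(4))
E
```

```text
blob [223 134  25  26 495] [234.8 146.7] (234.8, 146.4) 13.1
[ 0.4427 -0.3205  0.011 ] [ 0.0404 -0.0219  0.1393]
```

move_arm --plan '[{"xyz": [0.0135,-0.0073,0.03],"turn": 0},{"xyz": [0.0135,-0.0073,0.03],"turn": 0},{"xyz": [0.0135,-0.0073,0.03],"turn": 0},{"xyz": [0,0,0],"turn": 0},{"xyz": [0,0,0],"turn": 0}]'

```text
clock: 1.65
position: [0.4418, -0.3223, 0.061]
tool_rot: [-3.122, -0.348, 0.001]
contact_force: [-0.9, -0.5, 0.5]
finger_gap: 0.0618
finger_force: 0.0
```

Run:
```python
from mm import *
s,im=shot("w2")
X=mount(s,im,[.4427,-.3205,.015]);print(X.round(4),totool(X,s).round(4))
```

```text
t 1.65 p [ 0.4418 -0.3223  0.061 ] yaw 0.222 F [-0.9 -0.5  0.5] gap 0.061840299802206414 q [-0.75  0.59  1.9  -0.    0.66  0.6 ]
blob [236 187  34  38 963] [252.6 205.3] (253.0, 205.5) 18.9
[ 0.4424 -0.3209  0.011 ] [ 0.0009 -0.0012  0.05  ]
```

View pics/w2.png

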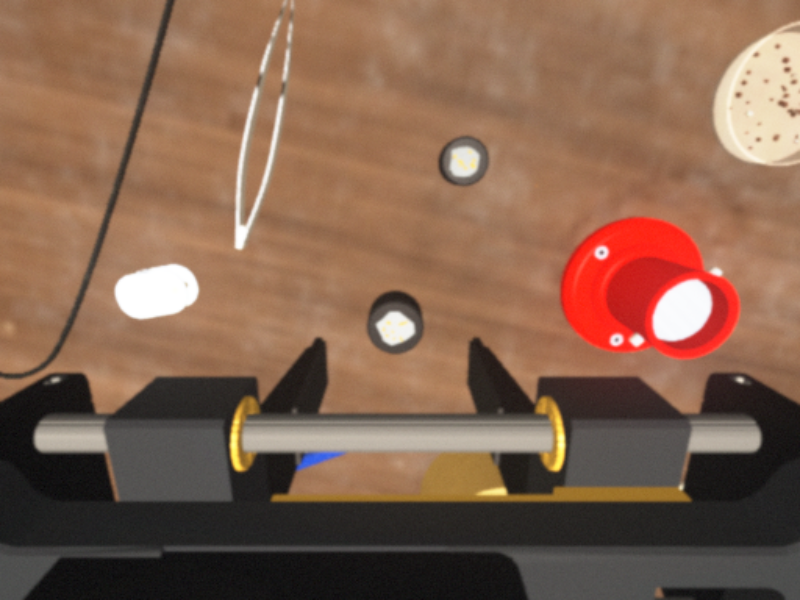

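The mount is centred between the fingers at (395,322). Next I descend to z = 13 mm and grip the upper 9 mm.

move_arm --plan '[{"xyz": [0.001,-0.001,0.024],"turn": 0},{"xyz": [0,0,0.016],"turn": 0},{"xyz": [0,0,0.0075],"turn": 0},{"xyz": [0,0,0],"turn": 0}]'

```text
clock: 2.1
position: [0.4429, -0.3209, 0.0136]
tool_rot: [3.122, 0.348, 0.0]
contact_force: [-1.3, 0.1, 0.3]
finger_gap: 0.0622
finger_force: 0.0
```

move_arm --plan '[{"xyz": [0,0,0],"turn": 0},{"xyz": [0,0,0],"turn": 0},{"xyz": [0,0,0],"turn": 0},{"xyz": [0,0,0],"turn": 0},{"xyz": [0,0,0],"turn": 0}]' --jaw 0.2 --grip_force 20

```text
clock: 2.6
position: [0.4433, -0.3202, 0.0134]
tool_rot: [3.122, 0.349, 0.0]
contact_force: [-0.5, 0.1, 4.1]
finger_gap: 0.0291
finger_force: 20.0
```

move_arm --plan '[{"xyz": [0,0,-0.04],"turn": 0},{"xyz": [0,0,-0.05],"turn": 0},{"xyz": [0.001,-0.042,-0.02],"turn": 0},{"xyz": [0.001,-0.042,0],"turn": 0},{"xyz": [0.001,-0.042,0],"turn": 0},{"xyz": [0.001,-0.042,0],"turn": 0},{"xyz": [0.001,-0.042,0],"turn": 0},{"xyz": [0.001,-0.042,0],"turn": 0}]'

```text
clock: 3.4
position: [0.3928, -0.0716, 0.1233]
tool_rot: [3.122, 0.349, 0.001]
contact_force: [1.0, -0.7, -1.2]
finger_gap: 0.029
finger_force: 20.0
```

move_arm --plan '[{"xyz": [0,0,0],"turn": 0},{"xyz": [0,0,0],"turn": 0}]'

```text
clock: 3.6
position: [0.3937, -0.0726, 0.1234]
tool_rot: [3.121, 0.353, 0.001]
contact_force: [0.7, -0.2, -0.3]
finger_gap: 0.0294
finger_force: 20.0
```

Run:
```python
from mm import *
import json
s,im=shot("w3")
json.dump({k:np.array(v).tolist() for k,v in s.items()},open('pics/w3.json','w'))
print(proj("wrist",[.454,-.06,.056],s)*800/512)
```

```text
t 3.6 p [ 0.3937 -0.0726  0.1234] yaw 0.225 F [ 0.7 -0.2 -0.3] gap 0.029380428832906508 q [-0.35  0.32  2.19 -0.    0.63  1.  ]
[398.87820807 207.02719253]
```

View pics/w3.png

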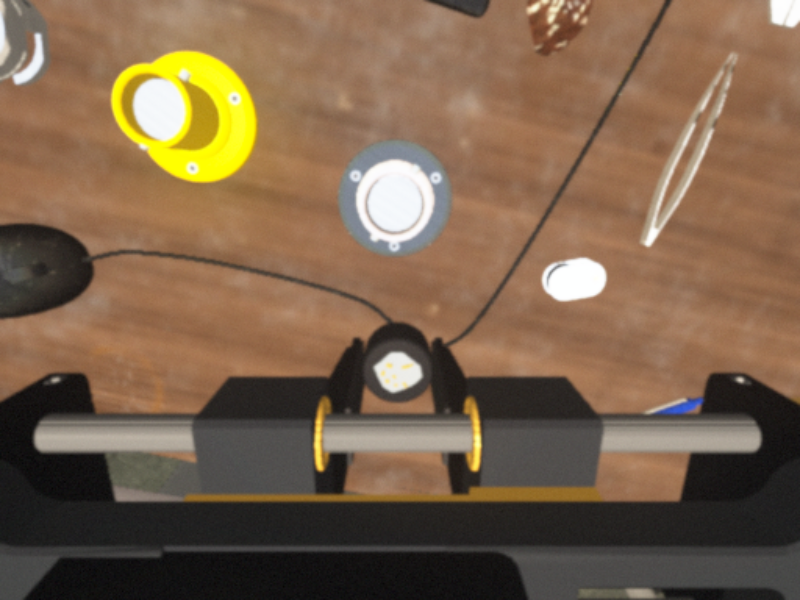

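The holder is seen almost from above, at (395,200). Its pins look like bumps near (418,168) and (374,238), and the mount sits between the fingers at (398,370). I'll enlarge the holder.

Run:
```python
from mm import *
import json
s=json.load(open('pics/w3.json'));im=np.load('pics/w3.npy')
c=im[85:169,207:297,::-1]
cv2.imwrite('pics/d.png',cv2.resize(c,None,fx=6.5,fy=6.5,interpolation=cv2.INTER_CUBIC))
```

```text
(no output)
```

View pics/d.png

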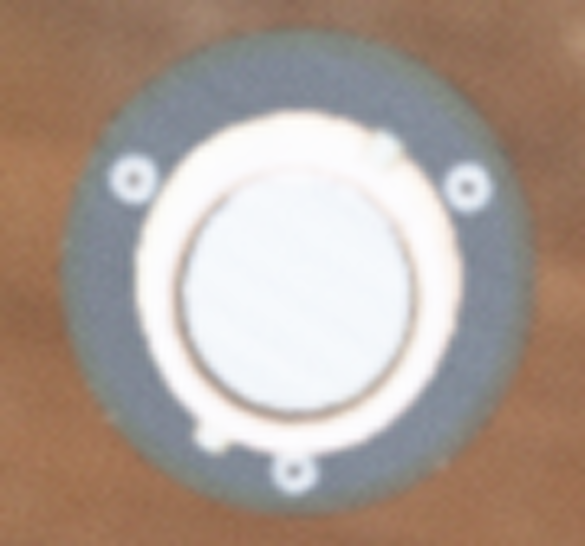

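The piston circle is centred at crop (297,290), the pins are at (385,147) and (212,435), and the foot circle is at (298,272).

Run:
```python
from mm import *
import json
s=json.load(open('pics/w3.json'));im=np.load('pics/w3.npy')
f=lambda u,v,z:onz("wrist",(207+(u+.5)/6.5-.5,85+(v+.5)/6.5-.5),z,s)
g=cv2.cvtColor(im,cv2.COLOR_RGB2HSV)[85:169,207:297]
m=((g[...,0]>95)&(g[...,0]<130)&(g[...,1]>30)&(g[...,2]<190)).astype(np.uint8)
cn=max(cv2.findContours(m,0,1)[0],key=cv2.contourArea);e=cv2.fitEllipse(cv2.convexHull(cn));print("foot",e)
print("foot",onz("wrist",np.array(e[0])+[207,85],.010,s).round(4))
P=f(297,290,.045);a=f(385,147,.043);b=f(212,435,.043)
print("piston",P.round(4),"pins",a.round(4),b.round(4),"mid",((a+b)/2).round(4),"ang",np.degrees(np.arctan2(*(a-b)[1::-1])),np.linalg.norm(a-b))
# mount in the grip
X=np.array(s["position"]);print("exp",proj("wrist",X+[0,0,.009],s))
for uv in ((398,371),):
    Y=onz("wrist",np.array(uv)*.64,X[2]+.009,s);print("mount face",Y.round(4),totool(Y,s).round(4))
print("to holder",totool(P,s).round(4))
```

```text
foot ((45.2056770324707, 21.445343017578125), (24.48331642150879, 49.531410217285156), 90.90768432617188)
foot [ 0.4752 -0.0522  0.01  ]
piston [ 0.4555 -0.0569  0.045 ] pins [ 0.4768 -0.0645  0.043 ] [ 0.4328 -0.0495  0.043 ] mid [ 0.4548 -0.057   0.043 ] ang -18.809581443247563 0.046396864323784544
exp [254.10829047 236.31327442]
mount face [ 0.3929 -0.0731  0.1324] [-0.0008  0.0004 -0.009 ]
to holder [ 0.0637 -0.0015  0.0784]
```

move_arm --plan '[{"xyz": [0.022,-0.0005,0],"turn": 0},{"xyz": [0.022,-0.0005,0],"turn": 0},{"xyz": [0.02,-0.0005,0.015],"turn": 0},{"xyz": [0,0,0.025],"turn": 0},{"xyz": [0,0,0],"turn": 0},{"xyz": [0,0,0],"turn": 0}]'

```text
clock: 4.25
position: [0.4553, -0.0583, 0.0831]
tool_rot: [-3.122, -0.347, 0.002]
contact_force: [-0.5, 0.3, -0.6]
finger_gap: 0.0289
finger_force: 20.0
```

Run:
```python
from mm import *
import json
s,im=shot("w4")
json.dump({k:np.array(v).tolist() for k,v in s.items()},open('pics/w4.json','w'))
t=manip.read_camera("top");sc=manip.read_camera("scene")
u,v=proj("wrist",np.array(s["position"])+[0,0,.0],s).astype(int);print(u,v)
a=im[v-65:v+35,u-50:u+50,::-1];b=np.array(proj("top",[.4553,-.057,.056])).astype(int);c=np.array(proj("scene",[.4553,-.057,.06])).astype(int)
f=lambda I,p,r:cv2.resize(I[p[1]-r:p[1]+r,p[0]-r:p[0]+r,::-1],(400,400),interpolation=cv2.INTER_CUBIC)
cv2.imwrite('pics/e.png',np.hstack([cv2.resize(a,(400,400),interpolation=cv2.INTER_CUBIC),f(sc,c,35)]))
```

```text
t 4.25 p [ 0.4553 -0.0583  0.0831] yaw 0.2215 F [-0.5  0.3 -0.6] gap 0.02888001257251547 q [-0.27  0.47  2.09 -0.    0.59  1.08]
254 230
```

View pics/e.png

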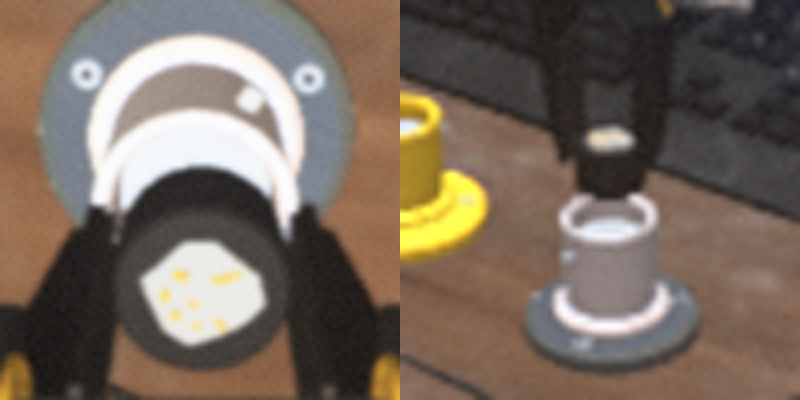

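Left panel (wrist): the rim's outer arc peaks at crop (197,110). It spans u 92 to 303, the foot spans 40 to 352, and the mount face spans 115 to 290 with its bottom at 370. The mount is about 1 mm to the right of the holder axis. Right panel (scene): the mount hovers over the bore.

Run:
```python
from mm import *
import json
s=json.load(open('pics/w4.json'))
f=lambda u,v,z:totool(onz("wrist",(204+(u+.5)/4-.5,165+(v+.5)/4-.5),z,s),s)
z=s["position"][2]
print("rim",f(197,110,.056)-[.02,0,0],f(92,205,.056),f(303,205,.056))
print("foot",f(40,130,.01),f(352,130,.01))
print("mount near",f(203,370,z+.009)+[.015,0,0],f(115,284,z+.009),f(290,284,z+.009))
```

```text
rim [-0.00032756 -0.00087859  0.02704135] [ 0.00016338 -0.0215993   0.02707834] [0.00011521 0.01995468 0.02705524]
foot [ 0.00100955 -0.03835706  0.07308662] [0.00092576 0.03575796 0.07304542]
mount near [-0.00041838  0.00017115 -0.00898   ] [ 0.00052103 -0.01432363 -0.00899271] [ 0.0004867   0.01452249 -0.00900874]
```

move_arm --plan '[{"xyz": [0,-0.001,0.005],"turn": 0},{"xyz": [0,0,0.006],"turn": 0},{"xyz": [0,0,0.006],"turn": 0},{"xyz": [0,0,0.005],"turn": 0},{"xyz": [0,0,0],"turn": 0}]'

```text
clock: 4.9
position: [0.4549, -0.0563, 0.0603]
tool_rot: [-3.122, -0.349, 0.002]
contact_force: [-0.3, -0.1, -0.2]
finger_gap: 0.0293
finger_force: 20.0
```

move_arm --plan '[{"xyz": [0,0,0.002],"turn": 0},{"xyz": [0,0,0],"turn": 0}]'

```text
clock: 5.1
position: [0.4552, -0.0564, 0.059]
tool_rot: [3.122, 0.349, -0.0]
contact_force: [0.3, -0.7, -1.1]
finger_gap: 0.0294
finger_force: 20.0
```

move_arm --plan '[{"xyz": [0,0,0],"turn": 0},{"xyz": [0,0,0],"turn": 0},{"xyz": [0,0,0],"turn": 0},{"xyz": [0,0,0],"turn": 0}]' --jaw 0.6

```text
clock: 5.5
position: [0.4553, -0.0564, 0.0592]
tool_rot: [3.122, 0.349, 0.0]
contact_force: [0.1, 1.5, 1.0]
finger_gap: 0.054
finger_force: 0.0
```

move_arm --plan '[{"xyz": [0,0,-0.03],"turn": 0},{"xyz": [0,0,-0.05],"turn": 0},{"xyz": [0,0,-0.01],"turn": 0}]'

```text
clock: 5.8
position: [0.4567, -0.0568, 0.153]
tool_rot: [3.12, 0.349, 0.009]
contact_force: [-0.3, -0.3, -0.9]
finger_gap: 0.0571
finger_force: 0.0
```

Run:
```python
from mm import *
import json
s,im=shot("w5")
json.dump({k:np.array(v).tolist() for k,v in s.items()},open('pics/w5.json','w'))
np.save('pics/scene5.npy',manip.read_camera("scene"))
hsv=cv2.cvtColor(im,cv2.COLOR_RGB2HSV)
for z in(.067,):
    p=proj("wrist",[.455,-.0565,z],s);print(p); u,v=p.astype(int)
    print(hsv[v-14:v+15:4,u-16:u+17:4,2])
b=np.load('pics/top.npy')
A=onz("top",(105+193/5.417,164+152/5.417),.031);B=onz("top",(105+196/5.417,164+235/5.417),.031);C=onz("top",(105+195/5.417,164+194/5.417),.031)
print(A,B,C,np.degrees(np.arctan2(*(A-B)[1::-1])))
```

```text
t 5.8 p [ 0.4567 -0.0568  0.153 ] yaw 0.223 F [-0.3 -0.3 -0.9] gap 0.05705103422986222 q [-0.27  0.34  2.03 -0.    0.77  1.08]
[253.10310664 196.05839889]
[[232 250  75  56  65  55  53 248 233]
 [253  96  88 101 104  99  88  86 253]
 [248  84 103 218 239 222  99  84 239]
 [244  95 231 247 241 248 233  96 220]
 [250  91 213 241 239 240 240  95 243]
 [245 104 109 242 244 241 146 104 252]
 [137 242  96 111 125  92  90 244 156]
 [155 158 212 196 169 208 232 153 163]]
[0.51473254 0.19655167 0.031     ] [0.47461024 0.19352318 0.031     ] [0.49435329 0.1947842  0.031     ] 4.316580556365053
```

move_arm --plan '[{"xyz": [0.0154,-0.0393,0],"turn": 0},{"xyz": [0.0154,-0.0393,0],"turn": 0},{"xyz": [0.0154,-0.0393,0],"turn": 0},{"xyz": [0.0154,-0.0393,0],"turn": 0},{"xyz": [0.0154,-0.0393,0],"turn": 0},{"xyz": [0.0154,-0.0393,0],"turn": 0}]' --jaw 0.78

```text
clock: 6.5
position: [0.4926, 0.1956, 0.1473]
tool_rot: [3.122, 0.349, -0.004]
contact_force: [0.4, 0.0, 0.2]
finger_gap: 0.0736
finger_force: 0.0
```

move_arm --plan '[{"xyz": [0,0,0],"turn": -0.148},{"xyz": [0,0,0],"turn": -0.148},{"xyz": [0,0,0],"turn": -0.148},{"xyz": [0,0,0],"turn": -0.148},{"xyz": [0,0,0],"turn": -0.148},{"xyz": [0,0,0],"turn": -0.148},{"xyz": [0,0,0],"turn": -0.148},{"xyz": [0,0,0],"turn": -0.148}]'

```text
clock: 7.3
position: [0.4926, 0.1938, 0.1471]
tool_rot: [-2.389, -2.039, 0.004]
contact_force: [0.1, -1.1, -0.2]
finger_gap: 0.0741
finger_force: 0.0
```

move_arm --plan '[{"xyz": [0,0,0],"turn": -0.148},{"xyz": [0,0,0],"turn": -0.148},{"xyz": [0,0,0],"turn": -0.148},{"xyz": [0,0,0],"turn": -0.148},{"xyz": [0,0,0],"turn": -0.148},{"xyz": [0,0,0],"turn": -0.148},{"xyz": [0,0,0],"turn": -0.148},{"xyz": [0,0,0],"turn": -0.148}]'

```text
clock: 8.1
position: [0.4926, 0.1938, 0.1471]
tool_rot: [-0.845, -3.024, 0.002]
contact_force: [0.3, 0.0, 0.8]
finger_gap: 0.0737
finger_force: 0.0
```

move_arm --plan '[{"xyz": [0,0,0],"turn": -0.148},{"xyz": [0,0,0],"turn": -0.148},{"xyz": [0,0,0],"turn": -0.148},{"xyz": [0,0,0],"turn": -0.1},{"xyz": [0,0,0],"turn": 0},{"xyz": [0,0,0],"turn": 0}]'

```text
clock: 8.7
position: [0.4929, 0.1939, 0.1479]
tool_rot: [-0.016, -3.14, 0.001]
contact_force: [0.8, 0.1, 0.4]
finger_gap: 0.074
finger_force: 0.0
```

Run:
```python
from mm import *
import json
s,im=shot("w6")
json.dump({k:np.array(v).tolist() for k,v in s.items()},open('pics/w6.json','w'))
p=proj("wrist",[.495,.194,.031],s);print(p);u,v=p.astype(int)
s5=json.load(open('pics/w5.json'));i5=np.load('pics/w5.npy');a,b=proj("wrist",[.455,-.0565,.06],s5).astype(int)
f=lambda I,p,r:cv2.resize(I[max(p[1]-r,0):p[1]+r,max(p[0]-r,0):p[0]+r,::-1],(400,400),interpolation=cv2.INTER_CUBIC)
print(u-50,v-50)
cv2.imwrite('pics/f.png',np.hstack([f(i5,(a,b),50),f(im,(u,v),50)]))
```

```text
t 8.7 p [0.4929 0.1939 0.1479] yaw 3.1317 F [0.8 0.1 0.4] gap 0.07395614883067843 q [ 0.25  0.44  1.87 -0.    0.84 -1.31]
[254.38459801 187.78551301]
204 137
```

View pics/f.png

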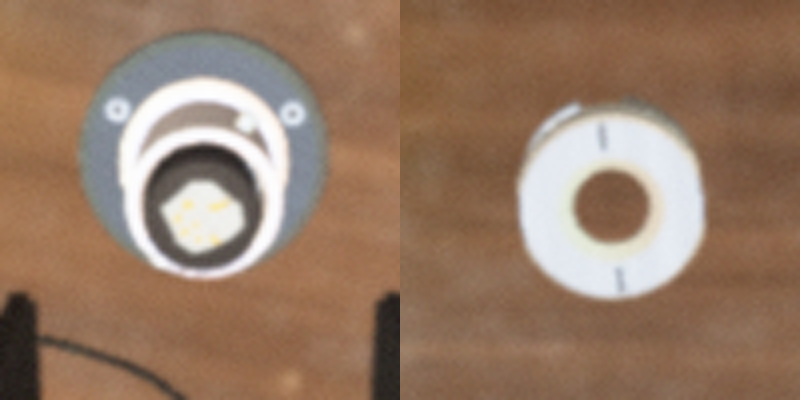

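Left panel: the larger mount stands in the bore with its polished face up and has been released. Right panel: the cap's engraved lines run from (203,137) to (220,280), its outer edge spans u 120 to 305, and the window is at (213,205).

Run:
```python
from mm import *
import json
s=json.load(open('pics/w6.json'));im=np.load('pics/w6.npy')
f=lambda u,v,z=.031:totool(onz("wrist",(204+(u+.5)/4-.5,137+(v+.5)/4-.5),z,s),s)
A,B=f(203,137),f(220,280);print("turn",np.arctan2(*(A-B)[1::-1]))
print("window",f(212.5,206),"edges",f(120,200),f(305,200),"far",f(206,111),"near",f(216,298),"linemid",(A+B)/2)
```

```text
turn -0.11538894080107963
window [-0.00272947  0.0028299   0.11690711] edges [-0.0009875  -0.02279208  0.11692295] [-0.00101969  0.02843929  0.11689712] far [0.02396479 0.00102369 0.1169532 ] near [-0.02990327  0.00387389  0.11686059] linemid [-0.00384406  0.0025993   0.11690534]
```

move_arm --plan '[{"xyz": [-0.003,0.0027,0.03],"turn": 0},{"xyz": [0,0,0.04],"turn": -0.115},{"xyz": [0,0,0.04],"turn": 0},{"xyz": [0,0,0.02],"turn": 0},{"xyz": [0,0,0.012],"turn": 0},{"xyz": [0,0,0],"turn": 0}]'

```text
clock: 9.35
position: [0.4958, 0.1965, 0.0058]
tool_rot: [0.168, -3.135, 0.001]
contact_force: [0.1, -0.1, 0.3]
finger_gap: 0.0739
finger_force: 0.0
```

move_arm --plan '[{"xyz": [0,0,0],"turn": 0},{"xyz": [0,0,0],"turn": 0},{"xyz": [0,0,0],"turn": 0},{"xyz": [0,0,0],"turn": 0},{"xyz": [0,0,0],"turn": 0}]' --jaw 0.4 --grip_force 40

```text
clock: 9.85
position: [0.4967, 0.1967, 0.0079]
tool_rot: [-0.17, 3.136, 0.0]
contact_force: [-1.4, -1.1, 6.1]
finger_gap: 0.0497
finger_force: 40.0
```

Run:
```python
from mm import *
s,im=shot("w7")
H=np.array([.455,-.0567]);R=Ro.from_rotvec(s["tool_rot"]).as_matrix()
print("to above holder", totool([.455,-.0567,.15],s).round(4))
```

```text
t 9.85 p [0.4967 0.1967 0.0079] yaw -3.0336 F [-1.4 -1.1  6.1] gap 0.04969558585377578 q [ 0.25  0.67  1.95 -0.    0.52 -1.43]
to above holder [ 0.0685 -0.2474 -0.1422]
```

move_arm --plan '[{"xyz": [0,0,-0.035],"turn": 0},{"xyz": [0,0,-0.045],"turn": 0},{"xyz": [0,0,-0.04],"turn": 0},{"xyz": [0,0,0],"turn": 0}]'

```text
clock: 10.3
position: [0.4981, 0.1972, 0.1319]
tool_rot: [-0.17, 3.129, 0.002]
contact_force: [1.0, -0.2, -2.5]
finger_gap: 0.0499
finger_force: 40.0
```

move_arm --plan '[{"xyz": [0.0114,-0.0412,0],"turn": 0},{"xyz": [0.0114,-0.0412,0],"turn": 0},{"xyz": [0.0114,-0.0412,0],"turn": 0},{"xyz": [0.0114,-0.0412,0],"turn": 0},{"xyz": [0.0114,-0.0412,0],"turn": 0},{"xyz": [0.0114,-0.0412,0],"turn": 0}]'

```text
clock: 10.9
position: [0.4541, -0.058, 0.1265]
tool_rot: [0.17, -3.136, -0.0]
contact_force: [0.1, -0.5, -1.2]
finger_gap: 0.0499
finger_force: 40.0
```

move_arm --plan '[{"xyz": [0,0,0],"turn": 0.146},{"xyz": [0,0,0],"turn": 0.146},{"xyz": [0,0,0],"turn": 0.145},{"xyz": [0,0,0],"turn": 0},{"xyz": [0,0,0],"turn": 0}]'

```text
clock: 11.4
position: [0.4547, -0.0564, 0.1267]
tool_rot: [-0.507, -3.1, 0.0]
contact_force: [-1.2, -0.2, -1.5]
finger_gap: 0.0498
finger_force: 40.0
```

Run:
```python
from mm import *
import json
s,im=shot("w8")
json.dump({k:np.array(v).tolist() for k,v in s.items()},open('pics/w8.json','w'))
hsv=cv2.cvtColor(im,cv2.COLOR_RGB2HSV)
# foot ellipse and cap face in this picture, by mask
p=proj("wrist",[.455,-.0567,.01],s);print("foot exp",p,"cap exp",proj("wrist",np.array(s["position"])+[0,0,.0245],s))
sc=manip.read_camera("scene");c=np.array(proj("scene",[.455,-.0567,.08])).astype(int)
f=lambda I,x,y,r:cv2.resize(I[y-r:y+r,x-r:x+r,::-1],(400,400),interpolation=cv2.INTER_CUBIC)
cv2.imwrite('pics/g.png',np.hstack([f(im,254,215,60),f(sc,c[0],c[1],50)]))
q=sc
g=((hsv[...,0]>95)&(hsv[...,0]<130)&(hsv[...,1]>30)&(hsv[...,2]<190)&(hsv[...,2]>70)).astype(np.uint8)
n,l,st,ce=cv2.connectedComponentsWithStats(g)
for k in np.argsort(-st[1:,4])[:4]+1: print(st[k],ce[k].round(1))
w=((hsv[...,1]<40)&(hsv[...,2]>190)).astype(np.uint8)
n,l,st,ce=cv2.connectedComponentsWithStats(w)
for k in np.argsort(-st[1:,4])[:4]+1: print("w",st[k],ce[k].round(1))
```

```text
t 11.4 p [ 0.4547 -0.0564  0.1267] yaw 2.8172 F [-1.2 -0.2 -1.5] gap 0.04975888550094739 q [-0.27  0.39  2.05 -0.    0.7  -1.51]
foot exp [254.01117325 186.13013134] cap exp [254.08806046 247.39145385]
[  4  74  55 109 421] [ 33.3 127.9]
[243 156  41  28 249] [265.6 166. ]
[224 163  15  36 174] [229.  179.8]
[  2  86  44  96 105] [ 22.  133.2]
w [ 213  204   83   61 3535] [254. 235.]
w [218 161  66  56 931] [250.1 183. ]
w [117 186  36  33 763] [134.1 202.5]
w [381 158  29  31 678] [395.4 173.1]
```

Run:
```python
from mm import *
import json
s=json.load(open('pics/w8.json'));im=np.load('pics/w8.npy')
hsv=cv2.cvtColor(im,cv2.COLOR_RGB2HSV)
w=((hsv[...,1]<40)&(hsv[...,2]>190)).astype(np.uint8)
n,l,st,ce=cv2.connectedComponentsWithStats(w);b=(l==l[204:265,213:296][l[204:265,213:296]>0].flat[1000]).astype(np.uint8)
cs,h=cv2.findContours(b,cv2.RETR_CCOMP,cv2.CHAIN_APPROX_NONE)
zt=s["position"][2]+.0245
for c,hh in zip(cs,h[0]):
    if len(c)>25:
        e=cv2.fitEllipse(c);print("hole" if hh[3]>=0 else "outer",np.round(e[0],1),np.round(e[1],1),cv2.boundingRect(c),totool(onz("wrist",e[0],zt,s),s).round(4))
print("near edge",totool(onz("wrist",(254,264.5),zt,s),s).round(4))
# foot left/right outline: greyish blue foot against brown desk
sat=hsv[...,1].astype(int)
for v in (160,170,180): print(v,sat[v,190:320:2])
```

```text
outer [254.1 236.8] [64.3 88.8] (213, 204, 83, 61) [ 0.0071  0.     -0.0245]
hole [254.2 243.5] [33.1 36.3] (236, 227, 38, 34) [ 0.0026  0.0001 -0.0245]
near edge [-0.0117 -0.0001 -0.0245]
160 [115 122 121 126 125 124 128 125 130 131 127 128 125 124 130 128 119 115
 113 118  92  28  16  12  22  27  28  30  37  30  32  37  35  31  35  32
  32  27  31  30  18  17  10  42 117 127 133 124 130 120 119 120 129 122
 129 128 127 132 130 132 132 128 132 136 132]
170 [118 118 123 125 123 124 120 121 115 124 123 125 123 124 122 124 104  37
  12  28  37  37  34  29  13  17   7   1   2   5   7   8   8   7   7   4
   1   1   6  13  11  32  33  34  34  26   8  60 123 125 116 120 116 126
 128 129 132 133 124 129 129 126 133 127 127]
180 [123 123 125 123 126 124 123 123 126 118 120 112 123 116 113  65  16  23
  33  38  29  24   6   4  16  39  36  32  10   4   1   2   1   1   2   5
  18  30  35  36   8   2   5   1  33  32  32  22  14 101 120 120 124 124
 125 126 125 125 124 129 127 127 127 128 129]
```

View pics/g.png

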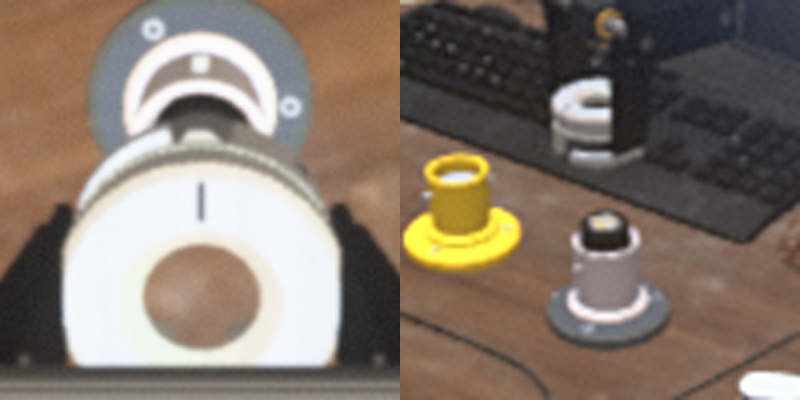

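Left panel (wrist): the holder pin is at (200,63), and the cap's slot at (200,133) and engraved line at (201,183–222) are in line with it. Right panel (scene): the cap is held level over the loaded mount. I'll check the fore-aft offset from the line.

Run:
```python
from mm import *
import json
s6=json.load(open('pics/w6.json'));s=json.load(open('pics/w8.json'))
f6=lambda u,v:totool(onz("wrist",(204+(u+.5)/4-.5,137+(v+.5)/4-.5),.031,s6),s6)
f=lambda u,v,z:totool(onz("wrist",(194+(u+.5)/3.333-.5,155+(v+.5)/3.333-.5),z,s),s)
P=[f6(*q) for q in((201,124),(205,150),(218,268),(222,293))]
print("radii",np.linalg.norm(P[0]-P[3])/2,np.linalg.norm(P[1]-P[2])/2)
zt=s["position"][2]
for d in(.023,.0245): print(d,"line",f(201,183,zt+d)[0],f(201,222,zt+d)[0],"hole",f(201,246,zt+d)[0],f(201,348,zt+d)[0])
print("pin",f(200,55,.0445)[0],f(200,72,.0445)[0],f(200,63,.0445))
print("foot L,R",f(90,100,.01),f(312,100,.01),"collar far",f(200,33,.016)[0]-.025)
```

```text
radii 0.02457380800511927 0.01713175366517716
0.023 line 0.023795679529328317 0.016413975693809375 hole 0.011775048584333423 -0.008806385707745217
0.0245 line 0.02435160275303901 0.017044262531004703 hole 0.01245206818001359 -0.007922027825572053
pin 0.023968001426008145 0.018950650154650955 [ 0.02161363 -0.00045709  0.08221147]
foot L,R [ 0.00130659 -0.03701922  0.11670368] [0.00125044 0.03655871 0.11669348] collar far -6.936904129095992e-05
```

The fore-aft offset is within 0.5 mm. I'll descend over the mount.

move_arm --plan '[{"xyz": [0,0,0.03],"turn": 0},{"xyz": [0,0,0.012],"turn": 0},{"xyz": [0,0,0.008],"turn": 0},{"xyz": [0,0,0.008],"turn": 0},{"xyz": [0,0,0.008],"turn": 0},{"xyz": [0,0,0.006],"turn": 0},{"xyz": [0,0,0],"turn": 0}]' --grip_force 58

```text
clock: 12.2
position: [0.4548, -0.0565, 0.0546]
tool_rot: [-0.514, -3.099, 0.0]
contact_force: [-0.1, 0.5, -1.3]
finger_gap: 0.0496
finger_force: 58.0
```

move_arm --plan '[{"xyz": [0,0,0.003],"turn": 0},{"xyz": [0,0,0.003],"turn": 0},{"xyz": [0,0,0.003],"turn": 0},{"xyz": [0,0,0],"turn": 0}]'

```text
clock: 12.6
position: [0.4551, -0.0565, 0.0461]
tool_rot: [0.514, 3.099, -0.0]
contact_force: [-0.6, 0.0, 3.9]
finger_gap: 0.0493
finger_force: 58.0
```

move_arm --plan '[{"xyz": [0,0,0.003],"turn": 0},{"xyz": [0,0,0.002],"turn": 0},{"xyz": [0,0,0],"turn": 0}]'

```text
clock: 12.9
position: [0.4552, -0.0566, 0.0413]
tool_rot: [0.514, 3.098, -0.0]
contact_force: [-1.2, 0.1, 7.6]
finger_gap: 0.0496
finger_force: 58.0
```

move_arm --plan '[{"xyz": [0,0,0.002],"turn": 0},{"xyz": [0,0,0.002],"turn": 0},{"xyz": [0,0,0],"turn": 0}]'

```text
clock: 13.2
position: [0.4552, -0.0566, 0.0379]
tool_rot: [0.514, 3.098, -0.0]
contact_force: [-1.7, 0.2, 14.2]
finger_gap: 0.0499
finger_force: 58.0
```

move_arm --plan '[{"xyz": [0,0,0.0015],"turn": 0},{"xyz": [0,0,0],"turn": 0}]'

```text
clock: 13.4
position: [0.4553, -0.0566, 0.0378]
tool_rot: [0.514, 3.097, -0.001]
contact_force: [-8.2, 1.2, 40.9]
finger_gap: 0.0496
finger_force: 58.0
```

The force jump shows the lip on the rim at TCP z ≈ 0.0378, as expected. I'll ease off slightly and twist clockwise, which is a positive turn about the downward tool z.

move_arm --plan '[{"xyz": [0,0,-0.0012],"turn": 0},{"xyz": [0,0,0],"turn": 0.08},{"xyz": [0,0,0],"turn": 0.1},{"xyz": [0,0,0],"turn": 0.12},{"xyz": [0,0,0],"turn": 0}]'

```text
clock: 13.9
position: [0.4559, -0.0568, 0.0379]
tool_rot: [0.977, 2.983, 0.0]
contact_force: [-0.0, -0.2, 17.1]
finger_gap: 0.0499
finger_force: 58.0
```

Run:
```python
from mm import *
s=manip.state();print(s["position"],np.degrees(np.arctan2(*Ro.from_rotvec(s["tool_rot"]).as_matrix()[1::-1,0])),s["ft_torque"],s["contact_force"],s["joints"])
```

```text
[ 0.45590765 -0.05678295  0.03787974] 143.7355199641166 [ 0.02662363 -0.00589948 -0.11301721] [-0.03585799 -0.18520825 17.0523618 ] [-2.67787568e-01  5.52128296e-01  2.12360944e+00 -2.19444343e-04
  4.62920751e-01 -1.20545444e+00]
```

move_arm --plan '[{"xyz": [0,0,0],"turn": 0.14},{"xyz": [0,0,0],"turn": 0.14},{"xyz": [0,0,0],"turn": 0.14},{"xyz": [0,0,0],"turn": 0.14},{"xyz": [0,0,0],"turn": 0.14},{"xyz": [0,0,0],"turn": 0.14},{"xyz": [0,0,0],"turn": 0.14},{"xyz": [0,0,0],"turn": 0.14}]'

```text
clock: 14.7
position: [0.4555, -0.057, 0.0379]
tool_rot: [2.414, 2.008, 0.001]
contact_force: [-3.9, -3.4, 20.2]
finger_gap: 0.0494
finger_force: 58.0
```

move_arm --plan '[{"xyz": [0,0,0],"turn": 0.05},{"xyz": [0,0,0],"turn": 0.05},{"xyz": [0,0,0],"turn": 0.03},{"xyz": [0,0,0],"turn": 0},{"xyz": [0,0,0],"turn": 0}]'

```text
clock: 15.2
position: [0.4553, -0.0568, 0.0379]
tool_rot: [2.535, 1.854, 0.001]
contact_force: [-3.2, -1.5, 19.6]
finger_gap: 0.0495
finger_force: 58.0
```

```bash
cat > st.py <<'E'
from mm import *
s=manip.state();print(s["clock"],np.round(s["position"],4),np.degrees(np.arctan2(*Ro.from_rotvec(s["tool_rot"]).as_matrix()[1::-1,0])),np.round(s["ft_torque"],3),np.round(s["contact_force"],1),np.round(s["joints"],3),s["finger_gap"])
E
python3 st.py
```

```text
15.2 [ 0.4553 -0.0568  0.0379] 72.356487459486 [-0.391  0.695 -0.054] [-3.2 -1.5 19.6] [-2.680e-01  5.520e-01  2.124e+00 -1.000e-03  4.640e-01  4.000e-02] 0.04952017003380706
```

move_arm --plan '[{"xyz": [0,0,0],"turn": 0.03},{"xyz": [0,0,0],"turn": 0.03},{"xyz": [0,0,0],"turn": 0},{"xyz": [0,0,0],"turn": 0}]'

```text
clock: 15.6
position: [0.4552, -0.0572, 0.0379]
tool_rot: [2.588, 1.778, 0.001]
contact_force: [-4.8, -6.5, 19.9]
finger_gap: 0.0493
finger_force: 58.0
```

```bash
python3 st.py
```

```text
15.6 [ 0.4552 -0.0572  0.0379] 68.96161385368885 [-1.301  0.926  0.161] [-4.8 -6.5 19.9] [-2.690e-01  5.520e-01  2.124e+00 -2.000e-03  4.640e-01  1.000e-01] 0.049289340108200526
```

move_arm --plan '[{"xyz": [0,0,0],"turn": 0.03},{"xyz": [0,0,0],"turn": 0.02},{"xyz": [0,0,0],"turn": 0},{"xyz": [0,0,0],"turn": 0}]'

```text
clock: 16.0
position: [0.4551, -0.0576, 0.0379]
tool_rot: [2.63, 1.714, -0.0]
contact_force: [-7.6, -13.0, 20.0]
finger_gap: 0.0492
finger_force: 58.1
```

```bash
python3 st.py
```

```text
16.0 [ 0.4551 -0.0576  0.0379] 66.1887319625465 [-2.295  1.233  0.755] [ -7.6 -13.   20. ] [-0.269  0.552  2.124 -0.003  0.464  0.149] 0.049220844805536214
```

move_arm --plan '[{"xyz": [0,0,0.0008],"turn": 0},{"xyz": [0,0,0],"turn": 0},{"xyz": [0,0,0],"turn": 0},{"xyz": [0,0,0],"turn": 0}]'

```text
clock: 16.4
position: [0.4551, -0.0576, 0.0378]
tool_rot: [2.63, 1.714, 0.0]
contact_force: [-10.2, -12.2, 34.2]
finger_gap: 0.0492
finger_force: 58.1
```

Run:
```python
from mm import *
import json
exec(open('st.py').read())
im=manip.read_camera("wrist");np.save('pics/w9.npy',im)
# engraved line angle: dark pixels on the bright cap face
g=cv2.cvtColor(im,cv2.COLOR_RGB2GRAY);sub=g[205:226,225:285]
print(sub[::2,20:40])
p=np.argwhere(sub[:, 18:42]<150);print(len(p),p.mean(0)+[205,243] if len(p) else "")
if len(p)>4: print("line dir",cv2.fitLine(p[:,::-1].astype(np.float32),cv2.DIST_L2,0,.01,.01).ravel())
```

```text
16.4 [ 0.4551 -0.0576  0.0378] 66.19022414285949 [-2.162  1.833  0.765] [-10.2 -12.2  34.2] [-0.269  0.552  2.125 -0.003  0.463  0.149] 0.0492394530632225
[[224 227 231 230 230 233 232 234 234 234 233 234 234 236 234 233 230 227
  223 213]
 [237 238 237 238 239 238 239 238 238 236 236 238 237 238 236 237 239 240
  237 236]
 [241 240 241 243 243 244 242 235 217 206 226 239 242 242 243 243 242 244
  241 239]
 [243 242 242 243 244 244 241 221 159 141 207 239 243 244 243 244 244 243
  243 242]
 [242 243 243 244 245 243 241 223 165 145 205 238 242 243 244 244 244 244
  243 241]
 [243 243 244 243 244 245 243 230 180 150 206 238 242 243 243 244 244 243
  243 242]
 [244 242 242 244 244 244 242 230 176 149 205 238 243 243 244 244 244 245
  243 242]
 [242 243 244 243 245 244 243 230 179 148 207 238 243 242 242 244 244 243
  243 242]
 [243 242 243 243 244 244 243 235 215 198 226 239 242 243 243 243 245 244
  244 242]
 [243 242 243 244 245 245 244 242 241 240 241 242 243 243 243 244 246 244
  244 241]
 [241 239 239 237 235 236 235 234 233 232 232 233 233 233 234 238 239 241
  242 241]]
8 [215. 254.]
line dir [-4.371139e-08  1.000000e+00  1.100000e+01  1.000000e+01]
```

The engraved line is still aligned with the tool, so the cap turned with the gripper. It is at the stop (the torque has risen) and pressed home with 34 N. I'm handing in.

```bash
python3 -c "
from cell import manip
print(manip.finish_job())"
```

```text
the job is handed in; nothing more can be done
None
```

I loaded the larger mount polished face up and fitted the cap on the pins. I then turned the cap clockwise to its stop (about 95° at the gripper) and handed in at 16.4 s, still gripping it and pressing it home on the rim with about 34 N.

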